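# Open the two-dial lock of a tool safe

### The arm

A 6-joint arm with a two-finger parallel gripper is mounted at the origin on a cart in front of the work surface, level with it; the furniture and walls round the work are solid. World frame = base frame: x ahead of the robot, y to its left, z up, the work surface at z = 0. Lengths are in mm, angles in rad, forces in N, time in s.
With the tool pointing down it reaches from about 275 to 1000 mm from the base axis. Payload 8.4 kg.
Tool frame: the origin (TCP) lies on the centre line of the jaws, within the pads' length; the fingertips stand r.tip_reach ahead of it and the grasp point (between the pads) lies 11 mm behind it (r.tip_reach is the distance from the TCP to the fingertips, in mm); z points along the fingers, y is the line along which they close (so a half turn about z gives the same grasp; the last joint's range is limited). The gripper opens to 85 mm and grips with 20 to 120 N. Pads are 22 mm wide; open, the fingers measure 114 mm over their backs; the gripper's body (76 mm by 85 mm) begins 54 mm behind the grasp point. The pads swing forward as they close: fully open they stand 13 mm farther back than shut.
Start: joints at [1.287, 0.353, 1.633, -0, 1.155, -0.002], TCP at [173.802, 600.351, 239.281] pointing down, gripper open.
Joint ranges: [-2.63, 2.63], [-0.92, 2.1], [0.06, 2.66], [-1.3, 4.44], [0, 2.69], [-3.02, 3.02]. Speed limits (rad/s): [2.22, 2.22, 2.79, 3.14, 3.14, 3.14].

### API

Orientations are given as [roll, pitch, yaw] about the fixed x, y, z axes, in that order (R = Rz(yaw) Ry(pitch) Rx(roll)).
In Python, from rig import r gives the robot as it stands.
- The arm moves only by the tool carry_out, never from a script. Its argument "targets" is a list of rows, each an object with "dp": the shift along the tool's x, y, z in mm, a list of three; "yaw": the turn about the tool's z in degrees. A call has 1 to 12 rows; each row is the pose to reach, as a shift and turn from the pose commanded when the call began, along the tool's axes at that moment; what a row does not reach only later rows make up. A row lasts 1/8 s, in which the tool goes at most 62.5 mm and 10.7 degrees, less where a joint would pass 70% of its speed; a pose out of reach is approached as far as the arm can. A call with a gripper value outside its range is refused whole. "fingers" is the opening, from -1 (shut) to 1 (fully open), so that 0 is half open, set as the call begins (left out, the last holds). The fingers move at their own pace and stop on an object; "grip_force" is the grip in N (left out, the last holds). Time passes only in rows, so rows that repeat a pose let the fingers close. It gives the time, the measured TCP pose, the force, the opening and the grip force at its end, in the units of the state.
- r.sense(): the state, without advancing time (a new reading comes with each control period).
- r.grab_frame(name): name is "side" or "top"; returns the picture (480x640x3 uint8, red, green, blue); there is no depth.
- r.get_calibration(name): a dict with "fx", "fy", "cx", "cy" (pixels), "dist_coeffs" ([k1, k2, p1, p2, k3] as OpenCV has them; the pictures are not rectified), "rvec" (rotation vector, rad) and "tvec" (3), from world to camera coordinates, as OpenCV has them. Camera axes: x right, y down, z forward; pixel columns grow to the right and rows downward; lengths in mm; the calibration is good to about 2 mm. A picture is of the moment at which its call begins. get_calibration takes no time and is no camera call.
- r.sign_off(): hands the job in; it is judged then, once.
The state is a dict: "clock": time; "qpos": joint angles; "qvel": joint speeds; "joint_efforts": joint torques, N m; "eef_pos": TCP position; "tcp_rot": TCP orientation; "contact_force": force on the tool from outside, world axes, zero at the start; "wrist_torque": the same for the moment, N m; "opening": opening from 0.0 (shut) to 1.0 (fully open); "grasp_force": force on a finger pad.
Only numpy, scipy, OpenCV 4.12 (cv2) and the standard library are available. Lean on these libraries where they do the work, as an engineer would, in place of code of your own. Each camera call takes 0.05 s, during which the arm holds its last target. There are 200 camera calls.

### The job

Unlock the tool safe: turn the left dial to mark 2 and the right dial to mark 7 (marks count clockwise from the long one, which is 0), then draw the bolt all the way back out of its staple and let go. The lock is worn, so each dial really catches anywhere up to half a mark before or after its own mark: turn gently until you feel it catch and stop, do not force a dial that has caught, and do not pull hard on the bolt while it is still locked. Leave the things lying around the safe where they are.

Things in the scene. Friction and masses are not known exactly. Their poses are not given: they have to be found in the camera images.
- safe: flat grey steel tool safe lying fixed on the table, 200 x 350 x 56 mm high; origin on the table under its middle, x to its far side (hinges), y to its left end, z up. On its lid is a flat lock case with, at safe x = 0: left dial axis at y = +85 mm, right dial axis at y = 0, bolt handle at y = -68 mm when locked. The bolt's tongue sticks out to the left into a staple.
- lock_case (a point): centre of the lock case's top face, 90 mm above the table; the case is 84 mm in x, 275 mm in y; axes as the safe's. Inside, a spring pin rides on each dial's wheel (radius 24 mm) and falls into its slot at the catch. More than 12 N between pin and wheel, about 0.27 N m of turning pressure on a caught dial, spoils the lock; so does more than 20 N of pull on the locked bolt.
- left_dial (a joint): pointer angle, rad, growing clockwise from above, 0 at the long mark 0 on the safe's +x side; ten marks 0.628 rad apart, so mark 2 is 1.257. Starts between 0 and 0.45; turns from -0.8 to 2.3. Drag under 0.1 N m; stays where left. It really catches at 1.257 give or take up to 0.28: it is drawn on slightly, runs free for about 0.15 rad, then stops hard. Caught, it has about 0.07 rad play each way.
- right_dial (a joint): pointer angle of the right dial, same sense and same zero (long mark, +x side). Its code, mark 7, reads -1.885 rad. Starts between -0.95 and -0.5, so it is turned counter-clockwise; turns from -2.9 to 0.3. Same drag and behaviour; it really catches at -1.885 give or take up to 0.28 rad.
- bolt (a joint): travel of the bolt, m: 0 locked, 0.035 all the way back (towards the safe's -y); takes about 3 N to slide and stays where it is left. While either dial has not caught it stops dead after about 3 mm.
- left_dial_grip (a point): centre of the left dial's black grip bar, 40 mm long, 12 mm wide, 26 mm high, standing on a disc 47 mm across; this point is on the dial's axis, 109 mm above the table, 13 mm above the disc and 13 mm under the bar's top. Its x axis runs along the bar to the pointer end (white line), z up.
- right_dial_grip (a point): the same for the right dial.
- bolt_grip (a point): centre of the bolt's steel handle, an upright block 24 mm in safe x, 12 mm in y, 28 mm high, its foot 4 mm above the lock case; this point is 108 mm above the table. Axes as the safe's.
- side_cutters: blue-handled side cutters, 54 x 151 x 13 mm, lying near the safe's far left corner; bystander.
- tape_black: small roll of black tape, 55 mm across, 19 mm high, right of the safe; bystander.
- adapter: black adapter brick, 38 x 58 x 30 mm, beyond the safe; bystander.

How it is judged (in metres and radians):
On the way:
1. both dials near their marks (within 0.42 rad) with the bolt still in (value of joint left_dial between 0.837 and 1.677 rad and value of joint right_dial between -2.305 and -1.465 rad and value of joint bolt below 0.008 m), for 0.1 s.
At the end, for the whole second after the job is handed in: the bolt is drawn back at least 31 mm of its 35 mm and at rest, both dials stand within 0.42 rad of their marks (value of joint bolt above 0.031 m and velocity of joint bolt below 0.005 m/s and value of joint left_dial between 0.837 and 1.677 rad and value of joint right_dial between -2.305 and -1.465 rad); the robot touches nothing.
It fails at once if the left dial is forced against its catch (more than 12 N inside) (contact force between left_dial and left_fence_c0 above 12 N).
It fails at once if the right dial is forced against its catch (more than 12 N inside) (contact force between right_dial and right_fence_c0 above 12 N).
It fails at once if the bolt is pulled with more than 20 N while locked (contact force between bolt and left_fence_c1 above 20 N or contact force between bolt and right_fence_c1 above 20 N).
It fails at once if a bystander is moved more than 20 mm (distance of any of side_cutters, tape_black, adapter from where it was at the start of the episode above 0.02 m).
It also fails if it takes over 72 s, if anything falls off the work surface, if the arm or the gripper's body presses on something with over 40 N, if the wrist force passes 120 N, or if a joint passes its speed limit or range.

## Working session

There is one attempt and no reset: what is moved stays moved. The work goes in short steps, Python scripts to look and compute and a tool call to move; the robot and the scene stay as the last step left them, time stands still between calls to the robot, and variables do not carry over. Pictures are saved under pics/ and viewed, at most 10 in all, crops included, and the job is handed in when it is done.

Besides the shell and the picture viewer there is one more tool, called after ">>>" by a JSON object that holds its "op" and its "data". carry_out: Moves the arm, as the interface text tells. Its arguments: {"type":"object","properties":{"targets":{"type":"array","items":{"type":"object","properties":{"dp":{"type":"array","items":{"type":"number"}},"yaw":{"type":"number"}}}},"fingers":{"type":"number"},"grip_force":{"type":"number"}},"required":["targets"]}

```bash
mkdir -p pics
python3 - <<'E'
from rig import r
import cv2
s=r.sense(); print(s, r.tip_reach)
for n in("top","side"):
    f=r.grab_frame(n); cv2.imwrite(f"pics/{n}0.png",f[:,:,::-1]); print(n,r.get_calibration(n))
E
```

```text
{'clock': 0.0, 'qpos': array([ 1.28661403e+00,  3.53635385e-01,  1.63413647e+00,  3.93134630e-06,
        1.15522766e+00, -2.39841562e-03]), 'qvel': array([ 0.00134735, -0.00108151,  0.00013206, -0.00021809, -0.00089428,
       -0.0011977 ]), 'joint_efforts': array([ 3.60817205e-03, -6.05235171e+01, -3.42084646e+01,  3.07670416e-04,
        9.00334097e-03,  7.82598732e-06]), 'eef_pos': array([173.65822426, 599.89524416, 238.56865819]), 'tcp_rot': array([-3.14018580e+00, -6.96872742e-06,  2.85980718e+00]), 'contact_force': array([-0.33804385, -0.56393481,  0.48884328]), 'wrist_torque': array([ 0.08503072, -0.01586465,  0.00558064]), 'grasp_force': 0.0, 'opening': 0.9976613695684144} 8.0
top {'fx': 444.1644659411004, 'fy': 444.1644659411004, 'cx': 321.2043317790012, 'cy': 237.33160600426797, 'dist_coeffs': array([0.01090353, 0.        , 0.        , 0.        , 0.        ]), 'rvec': array([ 2.1204852 , -2.10402152,  0.16791079]), 'tvec': array([2.82876089e-01, 6.51511568e+02, 8.12059995e+02])}
side {'fx': 547.4180116274948, 'fy': 547.4180116274948, 'cx': 316.12405418797533, 'cy': 237.6106591963155, 'dist_coeffs': array([-0.02949935,  0.        ,  0.        ,  0.        ,  0.        ]), 'rvec': array([ 2.14910677, -0.00243987, -0.00506515]), 'tvec': array([-631.84859579,   73.6653673 , 1206.47050682])}
```

View pics/top0.png

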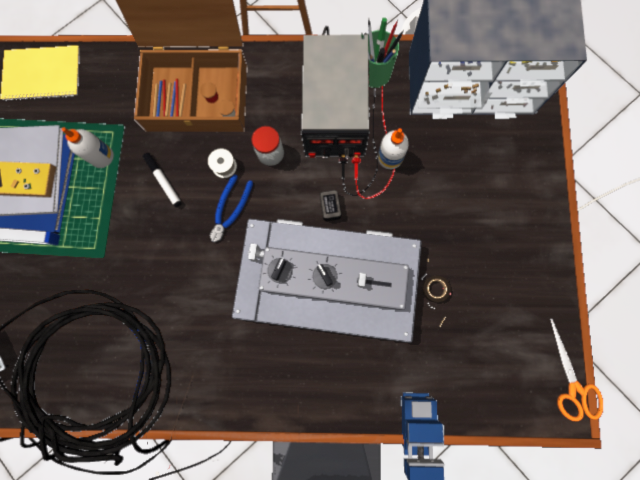

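View pics/side0.png

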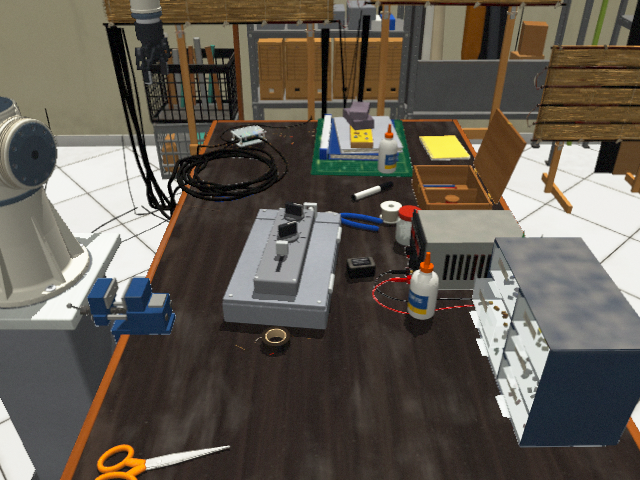

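Top view: safe centred near (330,281), left dial (280,268), right dial (324,275), bolt handle (363,281). Next: a zoomed crop, and rough positions by ray casting.

```bash
cat > h.py <<'E'
import numpy as np, cv2
from rig import r
def cast(name,px,z):
    c=r.get_calibration(name); K=np.array([[c['fx'],0,c['cx']],[0,c['fy'],c['cy']],[0,0,1]])
    u=cv2.undistortPoints(np.array(px,float).reshape(-1,1,2),K,c['dist_coeffs'])[:,0]
    R=cv2.Rodrigues(c['rvec'])[0]; o=-R.T@c['tvec']; d=np.c_[u,np.ones(len(u))]@R
    return o+d*((z-o[2])/d[:,2])[:,None]
def proj(name,P):
    c=r.get_calibration(name); K=np.array([[c['fx'],0,c['cx']],[0,c['fy'],c['cy']],[0,0,1]])
    return cv2.projectPoints(np.array(P,float).reshape(-1,1,3),c['rvec'],c['tvec'],K,c['dist_coeffs'])[0][:,0]
E
python3 - <<'E'
from h import *
f=cv2.imread("pics/top0.png")
cv2.imwrite("pics/top0c.png",cv2.resize(f[235:325,240:420],None,fx=4.4,fy=4.4,interpolation=cv2.INTER_CUBIC))
print(cast("top",[(280,268),(324,275),(363,281)],109).round(1))
g=cv2.imread("pics/side0.png")
cv2.imwrite("pics/side0c.png",cv2.resize(g[195:300,220:345],None,fx=5.5,fy=5.5,interpolation=cv2.INTER_CUBIC))
E
```

```text
[[584.8  79.  109. ]
 [572.5  -1.8 109. ]
 [562.2 -72.7 109. ]]
```

View pics/top0c.png

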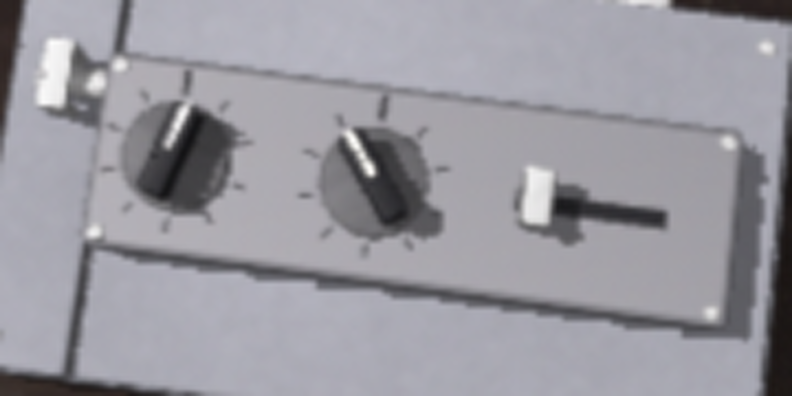

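View pics/side0c.png

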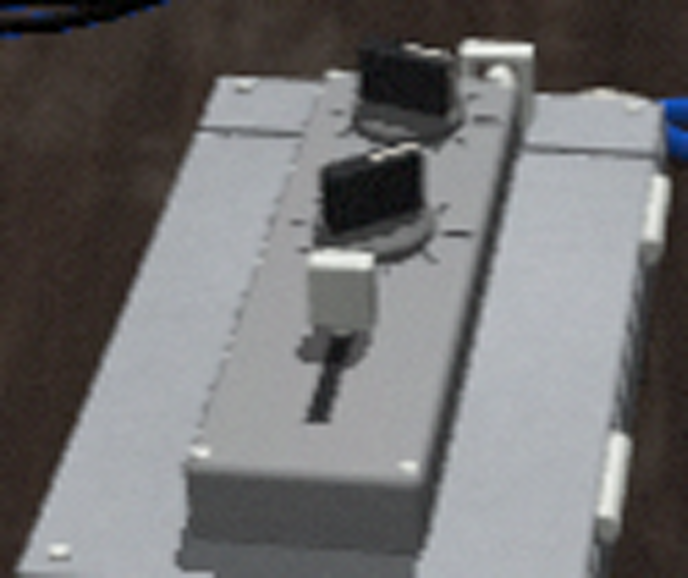

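Crops: lock-case corners top crop ≈(118,55),(742,135),(720,322),(88,243); pointer lines left (187,105)→(167,147), right (350,132)→(372,173); the bolt handle top is at (538,195).

Run:
```python
from h import *
T=lambda a:(np.array(a,float)+.5)/4.4-.5+[240,235]
S=lambda a:(np.array(a,float)+.5)/5.5-.5+[220,195]
for n,p in(("top",T([(118,55),(742,135),(720,322),(88,243)])),("side",S([(325,76),(190,468),(430,478),(517,88)]))):
    P=cast(n,p,90)[:,:2]
    print(n,P.round(1).tolist(),[round(np.linalg.norm(P[i]-P[i-1]),1) for i in range(4)])
    c=P.mean(0)
    L=(P[0]+P[3]-P[1]-P[2]) if n=="top" else (P[0]+P[3]-P[1]-P[2])
    yaw=np.arctan2(-L[0],L[1]); print("c",c,"yaw",yaw)
    ax=np.array([np.cos(yaw),np.sin(yaw)]); ay=np.array([-ax[1],ax[0]])
    for q in(85,0,-68): print(q,(c+ay*q).round(1), "or +-4 if case centre not at safe y0")
w=cast("top",T([(187,105),(167,147),(350,132),(372,173)]),122)[:,:2]
for a,b in((0,1),(2,3)): d=w[a]-w[b]; print("ptr",w[a].round(1),w[b].round(1),np.arctan2(d[1],d[0]))
print("bolt top",cast("top",[T((540,195))],122).round(1), "disc", cast("top",T([(176,155),(375,182)]),96).round(1))
print("safe lid ref: bolt side top",cast("side",[S((342,260))],122).round(1))
# dial disc in side
print(cast("side",S([(408,110),(375,222)]),96).round(1))
```

```text
top [[626.6, 108.2], [593.8, -158.4], [515.4, -147.2], [545.9, 118.2]] [np.float64(81.3), np.float64(268.5), np.float64(79.2), np.float64(267.2)]
c [570.41414372 -19.77939434] yaw -0.11832906973515506
85 [580.4  64.6] or +-4 if case centre not at safe y0
0 [570.4 -19.8] or +-4 if case centre not at safe y0
-68 [562.4 -87.3] or +-4 if case centre not at safe y0
side [[546.6, 115.4], [515.7, -151.4], [598.0, -157.4], [626.5, 104.9]] [np.float64(80.6), np.float64(268.6), np.float64(82.5), np.float64(263.8)]
c [571.68145142 -22.11755604] yaw -0.11174723539124151
85 [581.2  62.4] or +-4 if case centre not at safe y0
0 [571.7 -22.1] or +-4 if case centre not at safe y0
-68 [564.1 -89.7] or +-4 if case centre not at safe y0
ptr [600.6  74.1] [583.2  81.9] -0.41913370826482305
ptr [589.9   6.8] [573.2  -2.3] 0.500434503303565
bolt top [[564.7 -70.7 122. ]] disc [[582.8  81.2  96. ]
 [572.   -3.1  96. ]]
safe lid ref: bolt side top [[564.7 -71.3 122. ]]
[[582.6  77.4  96. ]
 [572.9  -6.   96. ]]
```

Measured: right axis ≈(572.3,-3.8), left (582,80.5) (spacing 85 ✓.), bolt (564.6,-71.2) (68 from the right dial ✓.), safe yaw ≈-0.115. Left dial ≈0.30 rad, right ≈-0.615, both inside their given ranges. Moving above the left dial, jaws across the bar (tool yaw 2.722).

>>> {"op": "carry_out", "data": {"targets": [{"dp": [-537,-386,40],"yaw": 8},{"dp": [-537,-386,40],"yaw": 8},{"dp": [-537,-386,40],"yaw": 8},{"dp": [-537,-386,40],"yaw": 8},{"dp": [-537,-386,40],"yaw": 8},{"dp": [-537,-386,40],"yaw": 8},{"dp": [-537,-386,40],"yaw": 8},{"dp": [-537,-386,40],"yaw": 8},{"dp": [-537,-386,40],"yaw": 8},{"dp": [-537,-386,40],"yaw": 8},{"dp": [-537,-386,40],"yaw": 8},{"dp": [-537,-386,40],"yaw": 8}], "fingers": 0, "grip_force": 20}}

```text
clock: 1.6
eef_pos: [583.3, 78.1, 198.6]
tcp_rot: [-3.141, -0.0, 2.717]
contact_force: [-0.8, 0.3, 0.4]
opening: 0.5
grasp_force: 0.0
```

```bash
cat > st.py <<'E'
from h import *
import sys
np.set_printoptions(suppress=True,precision=3)
s=r.sense(); p=s['eef_pos']; y=s['tcp_rot'][2]
print(s['clock'],p,'rot',s['tcp_rot'],'F',s['contact_force'],'M',s['wrist_torque'],'q6',s['qpos'][5],'tau6',s['joint_efforts'][5],'open',s['opening'],s['grasp_force'])
if len(sys.argv)>4:
    t=np.array(sys.argv[1:4],float)-p; x=[np.cos(y),np.sin(y)]; v=[np.sin(y),-np.cos(y)]
    print('dp',t[:2]@x,t[:2]@v,-t[2],'yaw',np.degrees(y-float(sys.argv[4])))
E
python3 st.py 582 80.5 108 2.722
```

```text
1.6 [583.29   78.097 198.61 ] rot [-3.141 -0.     2.717] F [-0.829  0.273  0.386] M [ 0.038 -0.014  0.009] q6 -1.0152614149522123 tau6 -0.41628126986324787 open 0.5003824233425558 0.0
dp 2.1649505083595217 1.6579384937962078 90.61039140233851 yaw -0.28909308501142644
```

>>> {"op": "carry_out", "data": {"targets": [{"dp": [0,0,30],"yaw": 0},{"dp": [0,0,60],"yaw": 0},{"dp": [0,0,60],"yaw": 0},{"dp": [0,0,60],"yaw": 0}]}}

```text
clock: 2.1
eef_pos: [582.4, 80.9, 140.2]
tcp_rot: [3.141, 0.0, 2.721]
contact_force: [0.3, -0.2, 1.0]
opening: 0.5
grasp_force: 0.0
```

```bash
python3 st.py 582 80.5 108 2.722
python3 - <<'E'
from h import *
f=r.grab_frame("top")[:,:,::-1]; g=r.grab_frame("side")[:,:,::-1]
a=cv2.resize(f[225:315,230:320],(400,400),interpolation=cv2.INTER_CUBIC); b=cv2.resize(g[165:255,245:335],(400,400),interpolation=cv2.INTER_CUBIC)
cv2.imwrite("pics/p1.png",np.hstack([a,b]))
E
```

```text
2.1 [582.412  80.918 140.211] rot [3.141 0.    2.721] F [ 0.273 -0.245  1.039] M [-0.046 -0.056 -0.064] q6 -1.0146631997585227 tau6 0.007443737704306841 open 0.5003822405364784 0.0
dp 0.20512589643526496 -0.5491996270571089 32.2106419188367 yaw -0.06592880157624154
```

View pics/p1.png

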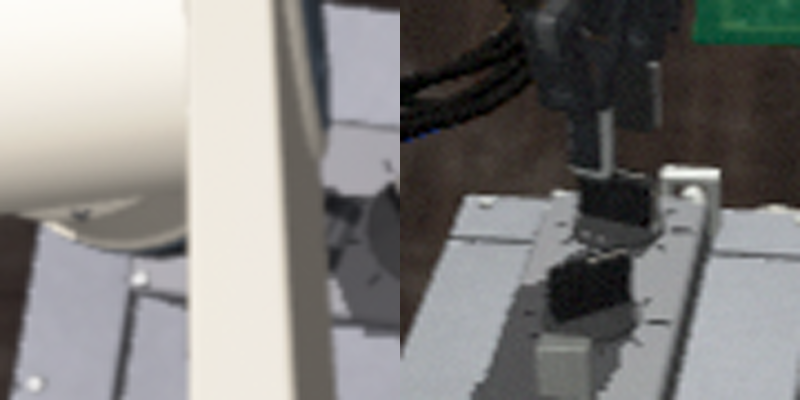

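Top view is blocked by the arm; side crop shows the open fingers straddling the left bar (≈(610,170) crop). Descend and close.

>>> {"op": "carry_out", "data": {"targets": [{"dp": [0,0,16],"yaw": 0},{"dp": [0,0,31],"yaw": 0},{"dp": [0,0,31],"yaw": 0},{"dp": [0,0,31],"yaw": 0}]}}

```text
clock: 2.7
eef_pos: [582.2, 80.2, 108.0]
tcp_rot: [-3.141, -0.0, 2.72]
contact_force: [0.2, -0.1, -0.9]
opening: 0.5
grasp_force: 0.0
```

>>> {"op": "carry_out", "data": {"targets": [{"dp": [0,0,0],"yaw": 0},{"dp": [0,0,0],"yaw": 0},{"dp": [0,0,0],"yaw": 0},{"dp": [0,0,0],"yaw": 0},{"dp": [0,0,0],"yaw": 0},{"dp": [0,0,0],"yaw": 0}], "fingers": -1, "grip_force": 20}}

```text
clock: 3.45
eef_pos: [583.3, 81.3, 108.9]
tcp_rot: [3.139, 0.001, 2.72]
contact_force: [1.4, 6.1, -1.6]
opening: 0.132
grasp_force: 26.7
```

```bash
python3 st.py 582 80.5 108 2.722
```

```text
3.45 [583.278  81.34  108.916] rot [3.139 0.001 2.72 ] F [ 1.421  6.117 -1.598] M [ 0.806 -0.235 -0.065] q6 -1.014912934790043 tau6 -0.06031558150425553 open 0.13154700434515013 26.73267424106598
dp 0.821664305217878 -1.2900163622011465 0.9162341469455555 yaw -0.12942809147457943
```

>>> {"op": "carry_out", "data": {"targets": [{"dp": [0,1.5,0],"yaw": 0},{"dp": [0,1.5,0],"yaw": 4},{"dp": [0,1.5,0],"yaw": 8},{"dp": [0,1.5,0],"yaw": 12},{"dp": [0,1.5,0],"yaw": 14},{"dp": [0,1.5,0],"yaw": 14}]}}

```text
clock: 4.2
eef_pos: [583.3, 81.5, 108.9]
tcp_rot: [3.141, 0.001, 2.476]
contact_force: [-0.5, -0.1, 4.9]
opening: 0.134
grasp_force: 27.6
```

```bash
python3 st.py
```

```text
4.2 [583.267  81.517 108.861] rot [3.141 0.001 2.476] F [-0.49  -0.062  4.912] M [-0.232  0.165 -0.024] q6 -0.7683531322665654 tau6 0.2124987356364727 open 0.1336434925927004 27.632381916046143
```

>>> {"op": "carry_out", "data": {"targets": [{"dp": [0,0,0],"yaw": 4},{"dp": [0,0,0],"yaw": 8},{"dp": [0,0,0],"yaw": 12},{"dp": [0,0,0],"yaw": 12},{"dp": [0,0,0],"yaw": 12}]}}

```text
clock: 4.82
eef_pos: [583.3, 81.5, 108.9]
tcp_rot: [3.141, 0.001, 2.267]
contact_force: [0.3, -0.4, 5.7]
opening: 0.133
grasp_force: 27.6
```

```bash
python3 st.py
```

```text
4.825 [583.27   81.522 108.874] rot [3.141 0.001 2.267] F [ 0.334 -0.43   5.742] M [-0.196  0.16  -0.042] q6 -0.559324793606162 tau6 -0.030674098525196314 open 0.13332761368721818 27.64125108718872
```

>>> {"op": "carry_out", "data": {"targets": [{"dp": [0,0,0],"yaw": 2},{"dp": [0,0,0],"yaw": 4},{"dp": [0,0,0],"yaw": 4}]}}

```text
clock: 5.2
eef_pos: [583.3, 81.5, 108.9]
tcp_rot: [3.141, 0.001, 2.197]
contact_force: [-0.9, 0.7, 6.3]
opening: 0.133
grasp_force: 27.6
```

```bash
python3 st.py
```

```text
5.2 [583.29   81.543 108.887] rot [3.141 0.001 2.197] F [-0.855  0.721  6.303] M [-0.195  0.212 -0.005] q6 -0.48911142098446947 tau6 0.2091997442767024 open 0.13286412697129701 27.641674876213074
```

>>> {"op": "carry_out", "data": {"targets": [{"dp": [0,0,0],"yaw": 2},{"dp": [0,0,0],"yaw": 2},{"dp": [0,0,0],"yaw": 2}]}}

```text
clock: 5.58
eef_pos: [583.3, 81.5, 108.9]
tcp_rot: [3.141, 0.001, 2.162]
contact_force: [-0.5, -1.0, 6.3]
opening: 0.134
grasp_force: 27.6
```

```bash
python3 st.py;python3 st.py
```

```text
5.575 [583.277  81.538 108.904] rot [3.141 0.001 2.162] F [-0.524 -1.033  6.312] M [-0.259  0.181  0.016] q6 -0.45465739830394253 tau6 -0.022181800450198352 open 0.1341357226985986 27.64349341392517
5.575 [583.277  81.538 108.904] rot [3.141 0.001 2.162] F [-0.524 -1.033  6.312] M [-0.259  0.181  0.016] q6 -0.45465739830394253 tau6 -0.022181800450198352 open 0.1341357226985986 27.64349341392517
```

```bash
cat > m.py <<'E'
from h import *
L=[]
for i in range(4):
    s=r.sense(); L.append([s['wrist_torque'][2],s['joint_efforts'][5],s['tcp_rot'][2],*s['contact_force']]); r.grab_frame("side")
L=np.array(L); print('t',round(s['clock'],2),'Mz',L[:,0].round(3),'mean',L[:,0].mean().round(3),'tau6',L[:,1].round(3),'yaw',L[:,2].round(4),'F',L[:,3:].mean(0).round(1),'open',round(s['opening'],4),'dial',round(-.115-L[-1,2]+3.1416,3))
E
python3 m.py
```

```text
t 5.72 Mz [ 0.016 -0.007 -0.032 -0.053] mean -0.019 tau6 [-0.022 -0.028 -0.029 -0.029] yaw [2.1621 2.1621 2.1621 2.162 ] F [-0.2 -1.   6.3] open 0.1318 dial 0.865
```

>>> {"op": "carry_out", "data": {"targets": [{"dp": [0,0,0],"yaw": 1},{"dp": [0,0,0],"yaw": 2}]}}

```text
clock: 6.02
eef_pos: [583.2, 81.5, 108.9]
tcp_rot: [3.141, 0.0, 2.127]
contact_force: [-0.7, -1.0, 5.8]
opening: 0.138
grasp_force: 27.6
```

```bash
python3 m.py
```

```text
t 6.17 Mz [ 0.029  0.01  -0.07   0.028] mean -0.001 tau6 [-0.191 -0.095  0.148  0.032] yaw [2.1267 2.1258 2.1268 2.127 ] F [-0.1 -0.4  5.8] open 0.1358 dial 0.9
```

>>> {"op": "carry_out", "data": {"targets": [{"dp": [0,0,0],"yaw": 1},{"dp": [0,0,0],"yaw": 2}]}}

```text
clock: 6.48
eef_pos: [583.2, 81.6, 108.9]
tcp_rot: [3.141, 0.0, 2.092]
contact_force: [-0.5, -0.4, 6.0]
opening: 0.137
grasp_force: 27.6
```

```bash
python3 m.py
```

```text
t 6.62 Mz [ 0.072 -0.007 -0.041 -0.003] mean 0.005 tau6 [-0.184 -0.097  0.151  0.038] yaw [2.0918 2.0909 2.0918 2.0922] F [-0.7 -0.1  6.3] open 0.1335 dial 0.934
```

The gripped yaw servo looks stiff while the arm is laterally soft (~5 N/mm). For feel I'll stop clamping and push the bar's tail flank sideways along an arc with one open pad at an 18 mm lever: torque ≈ F·0.018.

>>> {"op": "carry_out", "data": {"targets": [{"dp": [0,0,0],"yaw": 0},{"dp": [0,0,0],"yaw": 0},{"dp": [0,0,0],"yaw": 0},{"dp": [2.5,2.5,0],"yaw": 4},{"dp": [5,5,0],"yaw": 8},{"dp": [5,5,0],"yaw": 8}], "fingers": -0.34}}

```text
clock: 7.42
eef_pos: [584.7, 88.6, 108.2]
tcp_rot: [-3.141, -0.0, 1.953]
contact_force: [-0.0, 0.6, -0.2]
opening: 0.33
grasp_force: 0.0
```

```bash
cat > m.py <<'E'
from h import *
import sys
# args: axis x y, sign(+1 cw), bar angle commanded handled by user
L=[]
for i in range(3):
    s=r.sense(); y=s['tcp_rot'][2]; F=s['contact_force']; x=np.array([np.cos(y),np.sin(y)]); v=np.array([np.sin(y),-np.cos(y)])
    L.append([F[:2]@x,F[:2]@v,F[2],s['wrist_torque'][2]]); r.grab_frame("side")
L=np.array(L); print('t',round(s['clock'],2),'Ftool x,y,z,Mz',L.mean(0).round(2),'Fy',L[:,1].round(1),'pos',s['eef_pos'].round(2),'yaw',round(y,4),'open',round(s['opening'],3))
ax=np.array(sys.argv[1:3],float); d=s['eef_pos'][:2]-ax; print('offset from axis in tool frame',(d@x).round(2),(d@v).round(2))
E
python3 m.py 583.3 81.5
```

```text
t 7.53 Ftool x,y,z,Mz [-0.22  0.08  0.13 -0.  ] Fy [ 0.2 -0.2  0.3] pos [584.63  88.37 108.17] yaw 1.9539 open 0.327
offset from axis in tool frame 5.87 3.8
```

>>> {"op": "carry_out", "data": {"targets": [{"dp": [0,1.2,0],"yaw": 0},{"dp": [0,1.7,0],"yaw": 0},{"dp": [0,1.7,0],"yaw": 0}]}}

```text
clock: 7.95
eef_pos: [586.4, 89.0, 108.3]
tcp_rot: [3.142, 0.0, 1.952]
contact_force: [0.9, -1.2, -0.2]
opening: 0.337
grasp_force: 0.0
```

```bash
python3 m.py 583.3 81.5
```

```text
t 8.05 Ftool x,y,z,Mz [-0.85  0.43 -0.35 -0.01] Fy [0.4 0.4 0.5] pos [586.31  89.06 108.27] yaw 1.9523 open 0.329
offset from axis in tool frame 5.89 5.61
```

>>> {"op": "carry_out", "data": {"targets": [{"dp": [-0.1,0.1,0],"yaw": 1},{"dp": [-0.2,0.2,0],"yaw": 2},{"dp": [-0.2,0.2,0],"yaw": 2}]}}

```text
clock: 8.48
eef_pos: [586.4, 88.8, 108.2]
tcp_rot: [-3.141, 0.0, 1.917]
contact_force: [-1.2, -2.2, 1.0]
opening: 0.33
grasp_force: 0.9
```

```bash
python3 m.py 583.3 81.5
```

```text
t 8.57 Ftool x,y,z,Mz [-1.52 -1.8   0.93  0.06] Fy [-1.9 -1.7 -1.8] pos [586.4   88.8  108.24] yaw 1.9174 open 0.328
offset from axis in tool frame 5.81 5.39
```

>>> {"op": "carry_out", "data": {"targets": [{"dp": [-0.1,0.1,0],"yaw": 1},{"dp": [-0.2,0.2,0],"yaw": 2},{"dp": [-0.2,0.2,0],"yaw": 2}]}}

```text
clock: 9.0
eef_pos: [586.8, 88.8, 108.2]
tcp_rot: [-3.141, -0.0, 1.882]
contact_force: [-1.0, -2.1, 0.5]
opening: 0.331
grasp_force: 1.2
```

```bash
python3 m.py 583.3 81.5
```

```text
t 9.1 Ftool x,y,z,Mz [-1.81 -2.18  0.05  0.08] Fy [-1.6 -2.4 -2.5] pos [586.81  88.87 108.25] yaw 1.8825 open 0.333
offset from axis in tool frame 5.94 5.6
```

>>> {"op": "carry_out", "data": {"targets": [{"dp": [-0.1,0.1,0],"yaw": 1},{"dp": [-0.2,0.2,0],"yaw": 2},{"dp": [-0.2,0.2,0],"yaw": 2}]}}

```text
clock: 9.52
eef_pos: [587.3, 88.9, 108.3]
tcp_rot: [3.141, -0.0, 1.847]
contact_force: [-0.5, -0.4, 0.2]
opening: 0.326
grasp_force: 0.2
```

```bash
python3 m.py 583.3 81.5
```

```text
t 9.62 Ftool x,y,z,Mz [-0.04 -0.77 -0.08  0.02] Fy [-0.5 -0.7 -1.1] pos [587.32  88.92 108.33] yaw 1.8475 open 0.33
offset from axis in tool frame 6.04 5.89
```

>>> {"op": "carry_out", "data": {"targets": [{"dp": [-0.1,0.1,0],"yaw": 1},{"dp": [-0.2,0.2,0],"yaw": 2},{"dp": [-0.2,0.2,0],"yaw": 2}]}}

```text
clock: 10.05
eef_pos: [587.4, 88.6, 108.3]
tcp_rot: [3.141, 0.0, 1.812]
contact_force: [-1.0, 0.8, 0.2]
opening: 0.334
grasp_force: 0.2
```

```bash
python3 m.py 583.3 81.5
```

```text
t 10.15 Ftool x,y,z,Mz [-0.09 -0.42  0.1  -0.01] Fy [-0.7 -0.4 -0.1] pos [587.37  88.59 108.31] yaw 1.8127 open 0.332
offset from axis in tool frame 5.91 5.66
```

>>> {"op": "carry_out", "data": {"targets": [{"dp": [-0.1,0.1,0],"yaw": 1},{"dp": [-0.2,0.2,0],"yaw": 2},{"dp": [-0.2,0.2,0],"yaw": 2}]}}

```text
clock: 10.58
eef_pos: [587.5, 88.3, 108.3]
tcp_rot: [-3.141, 0.0, 1.777]
contact_force: [-0.9, -1.2, 0.9]
opening: 0.331
grasp_force: 0.7
```

```bash
python3 m.py 583.3 81.5
```

```text
t 10.68 Ftool x,y,z,Mz [-0.78 -1.26  0.59  0.05] Fy [-1.1 -0.6 -2. ] pos [587.52  88.41 108.29] yaw 1.7778 open 0.33
offset from axis in tool frame 5.89 5.55
```

>>> {"op": "carry_out", "data": {"targets": [{"dp": [-0.1,0.1,0],"yaw": 1},{"dp": [-0.2,0.2,0],"yaw": 2},{"dp": [-0.2,0.2,0],"yaw": 2}]}}

```text
clock: 11.1
eef_pos: [587.8, 88.3, 108.3]
tcp_rot: [-3.142, 0.0, 1.742]
contact_force: [-1.2, -1.2, 0.8]
opening: 0.33
grasp_force: 0.7
```

```bash
python3 m.py 583.3 81.5
```

```text
t 11.2 Ftool x,y,z,Mz [-1.19 -0.94  1.    0.02] Fy [-1.4 -0.3 -1.1] pos [587.84  88.29 108.28] yaw 1.7429 open 0.325
offset from axis in tool frame 5.91 5.64
```

>>> {"op": "carry_out", "data": {"targets": [{"dp": [-0.1,0.1,0],"yaw": 1},{"dp": [-0.2,0.2,0],"yaw": 2},{"dp": [-0.2,0.2,0],"yaw": 2}]}}

```text
clock: 11.62
eef_pos: [588.1, 88.1, 108.3]
tcp_rot: [3.142, -0.0, 1.708]
contact_force: [-1.3, -1.8, -0.2]
opening: 0.332
grasp_force: 0.7
```

```bash
python3 m.py 583.3 81.5
```

```text
t 11.72 Ftool x,y,z,Mz [-1.18 -1.47  0.51  0.03] Fy [-1.5 -1.7 -1.2] pos [588.04  88.13 108.28] yaw 1.708 open 0.331
offset from axis in tool frame 5.92 5.61
```

>>> {"op": "carry_out", "data": {"targets": [{"dp": [-0.1,0.1,0],"yaw": 1},{"dp": [-0.2,0.2,0],"yaw": 2},{"dp": [-0.2,0.2,0],"yaw": 2}]}}

```text
clock: 12.15
eef_pos: [588.3, 87.9, 108.3]
tcp_rot: [3.142, 0.0, 1.673]
contact_force: [-1.4, -1.0, 1.1]
opening: 0.329
grasp_force: 0.7
```

```bash
python3 m.py 583.3 81.5
```

```text
t 12.25 Ftool x,y,z,Mz [-1.08 -1.24  1.13  0.01] Fy [-1.5 -1.  -1.3] pos [588.29  87.96 108.28] yaw 1.6731 open 0.332
offset from axis in tool frame 5.91 5.62
```

>>> {"op": "carry_out", "data": {"targets": [{"dp": [-0.1,0.1,0],"yaw": 1},{"dp": [-0.2,0.2,0],"yaw": 2},{"dp": [-0.2,0.2,0],"yaw": 2}]}}

```text
clock: 12.68
eef_pos: [588.4, 87.7, 108.2]
tcp_rot: [-3.141, 0.0, 1.638]
contact_force: [-2.7, -1.7, 1.4]
opening: 0.326
grasp_force: 1.1
```

```bash
python3 m.py 583.3 81.5
```

```text
t 12.78 Ftool x,y,z,Mz [-1.49 -1.82  1.57  0.04] Fy [-2.8 -0.8 -1.9] pos [588.41  87.72 108.26] yaw 1.6382 open 0.332
offset from axis in tool frame 5.86 5.52
```

>>> {"op": "carry_out", "data": {"targets": [{"dp": [-0.1,0.1,0],"yaw": 1},{"dp": [-0.2,0.2,0],"yaw": 2},{"dp": [-0.2,0.2,0],"yaw": 2}]}}

```text
clock: 13.2
eef_pos: [588.3, 87.4, 108.2]
tcp_rot: [-3.141, 0.0, 1.603]
contact_force: [-4.6, -2.7, 3.6]
opening: 0.327
grasp_force: 2.3
```

```bash
python3 m.py 583.3 81.5
```

```text
t 13.3 Ftool x,y,z,Mz [-2.9  -4.36  3.5   0.08] Fy [-4.6 -4.5 -4. ] pos [588.37  87.41 108.21] yaw 1.6032 open 0.332
offset from axis in tool frame 5.75 5.26
```

>>> {"op": "carry_out", "data": {"targets": [{"dp": [-0.1,0.1,0],"yaw": 1},{"dp": [-0.2,0.2,0],"yaw": 2},{"dp": [-0.2,0.2,0],"yaw": 2}]}}

```text
clock: 13.72
eef_pos: [588.2, 87.0, 108.2]
tcp_rot: [-3.14, 0.001, 1.568]
contact_force: [-4.8, -4.4, 3.2]
opening: 0.329
grasp_force: 3.1
```

```bash
python3 m.py 583.3 81.5
```

```text
t 13.82 Ftool x,y,z,Mz [-4.18 -5.21  3.58  0.11] Fy [-4.8 -5.9 -5. ] pos [588.2   87.04 108.18] yaw 1.5685 open 0.332
offset from axis in tool frame 5.55 4.88
```

Left dial reached its hard stop (force rose ~1.3→5 N, tool stalled, dial ≈1.24; draw-in felt near 1.04). Back off, lift, and go to the right dial.

>>> {"op": "carry_out", "data": {"targets": [{"dp": [0,-2.5,0],"yaw": 0},{"dp": [0,-2.5,0],"yaw": 0},{"dp": [0,-2.5,-30],"yaw": 0},{"dp": [0,-2.5,-60],"yaw": 0},{"dp": [0,-2.5,-60],"yaw": 0},{"dp": [0,-2.5,-60],"yaw": 0}]}}

```text
clock: 14.62
eef_pos: [586.4, 87.5, 167.9]
tcp_rot: [3.141, -0.0, 1.568]
contact_force: [0.3, -0.3, -0.5]
opening: 0.333
grasp_force: 0.0
```

```bash
python3 st.py 576 3.7 168 0.64
```

```text
14.625 [586.379  87.521 167.911] rot [ 3.141 -0.     1.568] F [ 0.337 -0.298 -0.508] M [-0.05   0.017  0.027] q6 0.1479649294367106 tau6 9.930238775268663e-05 open 0.33291269314856065 0.0
dp -83.84745324300619 -10.16451575396028 -0.08948610497753862 yaw 53.18438047977303
```

>>> {"op": "carry_out", "data": {"targets": [{"dp": [-40,-5,0],"yaw": 10},{"dp": [-84,-10,0],"yaw": 20},{"dp": [-84,-10,0],"yaw": 30},{"dp": [-84,-10,0],"yaw": 40},{"dp": [-84,-10,0],"yaw": 50},{"dp": [-84,-10,0],"yaw": 53},{"dp": [-84,-10,0],"yaw": 53},{"dp": [-84,-10,0],"yaw": 53}]}}

```text
clock: 15.62
eef_pos: [575.9, 3.4, 167.6]
tcp_rot: [-3.141, 0.001, 0.644]
contact_force: [0.5, -0.1, 0.2]
opening: 0.33
grasp_force: 0.0
```

```bash
python3 st.py 576 3.7 108 0.64
python3 - <<'E'
from h import *
f=r.grab_frame("top")[:,:,::-1]; g=r.grab_frame("side")[:,:,::-1]
a=cv2.resize(f[225:315,240:330],(400,400),interpolation=cv2.INTER_CUBIC); b=cv2.resize(g[175:265,245:335],(400,400),interpolation=cv2.INTER_CUBIC)
cv2.imwrite("pics/p2.png",np.hstack([a,b]))
E
```

```text
15.625 [575.898   3.447 167.609] rot [-3.141  0.001  0.644] F [ 0.459 -0.1    0.172] M [ 0.034  0.002 -0.014] q6 0.9296643223174009 tau6 0.018895479734055698 open 0.33049876936521416 0.0
dp 0.23355477540758962 -0.14051260486007183 59.60945021998779 yaw 0.2563430086480891
```

View pics/p2.png

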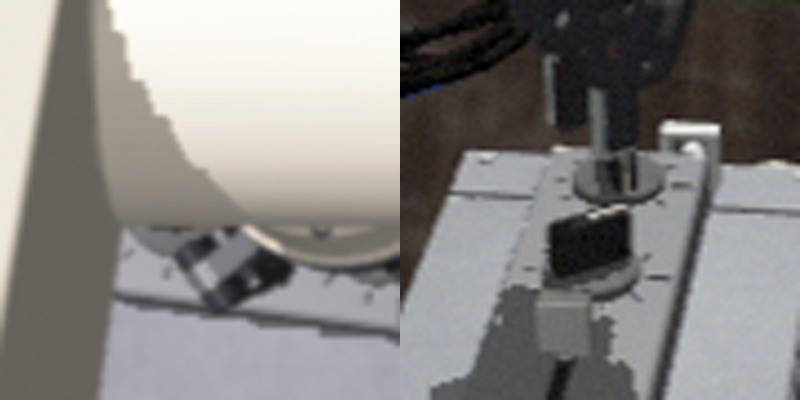

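Side crop shows the right bar (590,240) undisturbed below the open fingers. Descend with a force check part-way.

>>> {"op": "carry_out", "data": {"targets": [{"dp": [0.2,0,20],"yaw": 0},{"dp": [0.2,0,40],"yaw": 0},{"dp": [0.2,0,45],"yaw": 0},{"dp": [0.2,0,47],"yaw": 0}]}}

```text
clock: 16.23
eef_pos: [576.5, 3.5, 121.4]
tcp_rot: [-3.142, 0.0, 0.643]
contact_force: [0.4, 0.5, 1.0]
opening: 0.332
grasp_force: 0.0
```

```bash
python3 m.py 573.5 -2.9
```

```text
t 16.32 Ftool x,y,z,Mz [-0.2  -0.49  0.17  0.01] Fy [-0.1 -1.1 -0.2] pos [576.7    3.54 121.73] yaw 0.6434 open 0.331
offset from axis in tool frame 6.42 -3.23
```

>>> {"op": "carry_out", "data": {"targets": [{"dp": [-0.3,0,7],"yaw": 0},{"dp": [-0.3,0,13],"yaw": 0},{"dp": [-0.3,0,13],"yaw": 0},{"dp": [-0.3,-1,13],"yaw": 0},{"dp": [-0.3,-1.8,13],"yaw": 0},{"dp": [-0.3,-1.8,13],"yaw": 0}]}}

```text
clock: 17.12
eef_pos: [575.1, 4.8, 108.4]
tcp_rot: [3.141, -0.0, 0.643]
contact_force: [-0.7, 0.1, -0.5]
opening: 0.332
grasp_force: 0.0
```

```bash
python3 m.py 573.5 -2.9
```

```text
t 17.23 Ftool x,y,z,Mz [ 0.15 -0.45 -0.51  0.  ] Fy [-0.5  0.4 -1.2] pos [575.11   4.82 108.41] yaw 0.6433 open 0.334
offset from axis in tool frame 5.92 -5.21
```

>>> {"op": "carry_out", "data": {"targets": [{"dp": [-0.4,-0.4,0],"yaw": -4},{"dp": [-0.8,-0.8,0],"yaw": -8},{"dp": [-1.3,-1.1,0],"yaw": -12},{"dp": [-1.3,-1.1,0],"yaw": -12}]}}

```text
clock: 17.77
eef_pos: [573.6, 4.4, 108.4]
tcp_rot: [3.141, 0.0, 0.852]
contact_force: [2.3, -2.6, -1.7]
opening: 0.326
grasp_force: 1.8
```

```bash
python3 m.py 573.5 -2.9
```

```text
t 17.88 Ftool x,y,z,Mz [-1.39  3.56 -1.13 -0.08] Fy [3.4 3.  4.2] pos [573.6    4.59 108.37] yaw 0.851 open 0.328
offset from axis in tool frame 5.69 -4.86
```

>>> {"op": "carry_out", "data": {"targets": [{"dp": [-0.4,-0.4,0],"yaw": -4},{"dp": [-0.8,-0.8,0],"yaw": -8},{"dp": [-1.3,-1.1,0],"yaw": -12},{"dp": [-1.8,-1.4,0],"yaw": -16},{"dp": [-2.3,-1.7,0],"yaw": -20},{"dp": [-2.3,-1.7,0],"yaw": -20}]}}

```text
clock: 18.68
eef_pos: [571.0, 4.4, 108.4]
tcp_rot: [3.141, -0.0, 1.2]
contact_force: [2.4, -2.7, -1.3]
opening: 0.327
grasp_force: 1.6
```

```bash
python3 m.py 573.5 -2.9
```

```text
t 18.77 Ftool x,y,z,Mz [-0.9   3.48 -0.94 -0.06] Fy [3.2 3.3 3.9] pos [570.91   4.37 108.41] yaw 1.1996 open 0.333
offset from axis in tool frame 5.84 -5.05
```

>>> {"op": "carry_out", "data": {"targets": [{"dp": [-0.4,-0.4,0],"yaw": -4},{"dp": [-0.8,-0.8,0],"yaw": -8},{"dp": [-0.8,-0.8,0],"yaw": -8}]}}

```text
clock: 19.2
eef_pos: [569.8, 4.0, 108.4]
tcp_rot: [3.141, -0.0, 1.34]
contact_force: [3.8, -1.2, -1.2]
opening: 0.329
grasp_force: 1.7
```

```bash
python3 m.py 573.5 -2.9
```

```text
t 19.3 Ftool x,y,z,Mz [ 0.11  3.57 -1.   -0.04] Fy [4.  3.  3.7] pos [569.82   4.04 108.4 ] yaw 1.3392 open 0.329
offset from axis in tool frame 5.91 -5.17
```

>>> {"op": "carry_out", "data": {"targets": [{"dp": [-0.4,-0.4,0],"yaw": -4},{"dp": [-0.6,-0.6,0],"yaw": -6},{"dp": [-0.6,-0.6,0],"yaw": -6}]}}

```text
clock: 19.73
eef_pos: [569.1, 3.6, 108.4]
tcp_rot: [3.141, -0.0, 1.445]
contact_force: [4.8, 0.8, -1.2]
opening: 0.333
grasp_force: 2.2
```

```bash
python3 m.py 573.5 -2.9
```

```text
t 19.82 Ftool x,y,z,Mz [ 0.94  4.54 -1.01 -0.02] Fy [4.7 4.4 4.5] pos [569.06   3.55 108.4 ] yaw 1.4447 open 0.326
offset from axis in tool frame 5.84 -5.22
```

>>> {"op": "carry_out", "data": {"targets": [{"dp": [-0.1,-0.1,0],"yaw": -1},{"dp": [-0.2,-0.2,0],"yaw": -2},{"dp": [-0.2,-0.2,0],"yaw": -2}]}}

```text
clock: 20.25
eef_pos: [568.8, 3.4, 108.4]
tcp_rot: [3.141, -0.0, 1.48]
contact_force: [5.4, 1.6, -1.2]
opening: 0.328
grasp_force: 2.2
```

```bash
python3 m.py 573.5 -2.9
```

```text
t 20.35 Ftool x,y,z,Mz [ 1.8   5.03 -0.74 -0.04] Fy [5.2 5.3 4.6] pos [568.8    3.42 108.38] yaw 1.4801 open 0.329
offset from axis in tool frame 5.87 -5.25
```

>>> {"op": "carry_out", "data": {"targets": [{"dp": [-0.1,-0.1,0],"yaw": -1},{"dp": [-0.2,-0.2,0],"yaw": -2},{"dp": [-0.2,-0.2,0],"yaw": -2}]}}

```text
clock: 20.78
eef_pos: [568.5, 3.3, 108.4]
tcp_rot: [3.141, -0.0, 1.515]
contact_force: [4.4, 1.3, 0.2]
opening: 0.33
grasp_force: 2.1
```

```bash
python3 m.py 573.5 -2.9
```

```text
t 20.88 Ftool x,y,z,Mz [ 2.1   4.02  0.11 -0.01] Fy [4.3 3.6 4.1] pos [568.5    3.26 108.37] yaw 1.5148 open 0.336
offset from axis in tool frame 5.87 -5.34
```

>>> {"op": "carry_out", "data": {"targets": [{"dp": [-0.1,-0.1,0],"yaw": -1},{"dp": [-0.2,-0.2,0],"yaw": -2},{"dp": [-0.2,-0.2,0],"yaw": -2}]}}

```text
clock: 21.3
eef_pos: [568.3, 3.1, 108.4]
tcp_rot: [3.141, -0.0, 1.55]
contact_force: [4.7, 1.8, 0.3]
opening: 0.333
grasp_force: 2.1
```

```bash
python3 m.py 573.5 -2.9
```

```text
t 21.4 Ftool x,y,z,Mz [ 1.24  4.58  0.24 -0.02] Fy [4.7 4.7 4.4] pos [568.3    3.09 108.39] yaw 1.5497 open 0.332
offset from axis in tool frame 5.87 -5.32
```

>>> {"op": "carry_out", "data": {"targets": [{"dp": [-0.1,-0.1,0],"yaw": -1},{"dp": [-0.2,-0.2,0],"yaw": -2},{"dp": [-0.2,-0.2,0],"yaw": -2}]}}

```text
clock: 21.82
eef_pos: [568.1, 2.9, 108.4]
tcp_rot: [3.141, -0.0, 1.585]
contact_force: [4.5, 2.5, 0.3]
opening: 0.332
grasp_force: 2.2
```

```bash
python3 m.py 573.5 -2.9
```

```text
t 21.93 Ftool x,y,z,Mz [ 2.43  4.77  0.08 -0.02] Fy [4.5 4.9 5. ] pos [568.13   2.95 108.4 ] yaw 1.5847 open 0.33
offset from axis in tool frame 5.93 -5.29
```

>>> {"op": "carry_out", "data": {"targets": [{"dp": [-0.1,-0.1,0],"yaw": -1},{"dp": [-0.2,-0.2,0],"yaw": -2},{"dp": [-0.2,-0.2,0],"yaw": -2}]}}

```text
clock: 22.35
eef_pos: [567.9, 2.7, 108.4]
tcp_rot: [3.141, -0.0, 1.62]
contact_force: [5.0, 2.0, -0.6]
opening: 0.327
grasp_force: 2.2
```

```bash
python3 m.py 573.5 -2.9
```

```text
t 22.45 Ftool x,y,z,Mz [ 1.59  5.42 -0.66 -0.04] Fy [5.1 5.4 5.7] pos [567.93   2.76 108.4 ] yaw 1.6196 open 0.331
offset from axis in tool frame 5.93 -5.29
```

>>> {"op": "carry_out", "data": {"targets": [{"dp": [-0.1,-0.1,0],"yaw": -1},{"dp": [-0.2,-0.2,0],"yaw": -2},{"dp": [-0.2,-0.2,0],"yaw": -2}]}}

```text
clock: 22.88
eef_pos: [567.8, 2.6, 108.4]
tcp_rot: [3.141, -0.0, 1.655]
contact_force: [4.6, 1.8, -1.1]
opening: 0.331
grasp_force: 2.3
```

```bash
python3 m.py 573.5 -2.9
```

```text
t 22.98 Ftool x,y,z,Mz [ 1.54  4.84 -0.31 -0.03] Fy [4.8 4.5 5.2] pos [567.76   2.56 108.4 ] yaw 1.6545 open 0.328
offset from axis in tool frame 5.92 -5.26
```

>>> {"op": "carry_out", "data": {"targets": [{"dp": [-0.1,-0.1,0],"yaw": -1},{"dp": [-0.2,-0.2,0],"yaw": -2},{"dp": [-0.2,-0.2,0],"yaw": -2}]}}

```text
clock: 23.4
eef_pos: [567.5, 2.4, 108.4]
tcp_rot: [3.141, -0.0, 1.69]
contact_force: [5.4, 2.3, -1.5]
opening: 0.328
grasp_force: 2.3
```

```bash
python3 m.py 573.5 -2.9
```

```text
t 23.5 Ftool x,y,z,Mz [ 2.05  5.16 -0.63 -0.04] Fy [5.6 5.3 4.5] pos [567.55   2.37 108.36] yaw 1.6893 open 0.331
offset from axis in tool frame 5.94 -5.29
```

>>> {"op": "carry_out", "data": {"targets": [{"dp": [-0.1,-0.1,0],"yaw": -1},{"dp": [-0.2,-0.2,0],"yaw": -2},{"dp": [-0.2,-0.2,0],"yaw": -2}]}}

```text
clock: 23.92
eef_pos: [567.3, 2.2, 108.4]
tcp_rot: [3.141, -0.001, 1.724]
contact_force: [3.8, 2.7, 0.1]
opening: 0.328
grasp_force: 2.2
```

```bash
python3 m.py 573.5 -2.9
```

```text
t 24.02 Ftool x,y,z,Mz [ 2.04  4.66 -0.02  0.01] Fy [4.2 4.9 4.9] pos [567.26   2.21 108.39] yaw 1.7242 open 0.329
offset from axis in tool frame 6.0 -5.39
```

>>> {"op": "carry_out", "data": {"targets": [{"dp": [-0.1,-0.1,0],"yaw": -1},{"dp": [-0.2,-0.2,0],"yaw": -2},{"dp": [-0.2,-0.2,0],"yaw": -2}]}}

```text
clock: 24.45
eef_pos: [567.1, 2.0, 108.4]
tcp_rot: [3.141, -0.001, 1.759]
contact_force: [4.4, 2.9, 0.8]
opening: 0.326
grasp_force: 2.2
```

```bash
python3 m.py 573.5 -2.9
```

```text
t 24.55 Ftool x,y,z,Mz [ 2.03  4.84  0.25 -0.03] Fy [4.9 5.2 4.5] pos [567.09   2.02 108.38] yaw 1.7591 open 0.328
offset from axis in tool frame 6.03 -5.38
```

>>> {"op": "carry_out", "data": {"targets": [{"dp": [-0.1,-0.1,0],"yaw": -1},{"dp": [-0.2,-0.2,0],"yaw": -2},{"dp": [-0.2,-0.2,0],"yaw": -2}]}}

```text
clock: 24.98
eef_pos: [566.9, 1.8, 108.4]
tcp_rot: [3.141, -0.001, 1.794]
contact_force: [4.2, 2.6, -0.2]
opening: 0.33
grasp_force: 2.2
```

```bash
python3 m.py 573.5 -2.9
```

```text
t 25.07 Ftool x,y,z,Mz [ 2.25  5.27 -0.18 -0.02] Fy [4.7 5.4 5.8] pos [566.92   1.8  108.38] yaw 1.794 open 0.33
offset from axis in tool frame 6.04 -5.37
```

>>> {"op": "carry_out", "data": {"targets": [{"dp": [-0.1,-0.1,0],"yaw": -1},{"dp": [-0.2,-0.2,0],"yaw": -2},{"dp": [-0.2,-0.2,0],"yaw": -2}]}}

```text
clock: 25.5
eef_pos: [566.8, 1.6, 108.4]
tcp_rot: [3.141, -0.001, 1.829]
contact_force: [4.3, 3.6, -0.1]
opening: 0.331
grasp_force: 2.3
```

```bash
python3 m.py 573.5 -2.9
```

```text
t 25.6 Ftool x,y,z,Mz [ 2.03  5.19 -0.36 -0.03] Fy [5.1 6.  4.5] pos [566.74   1.57 108.35] yaw 1.8289 open 0.331
offset from axis in tool frame 6.04 -5.39
```

>>> {"op": "carry_out", "data": {"targets": [{"dp": [-0.1,-0.1,0],"yaw": -1},{"dp": [-0.2,-0.2,0],"yaw": -2},{"dp": [-0.2,-0.2,0],"yaw": -2}]}}

```text
clock: 26.02
eef_pos: [566.6, 1.3, 108.4]
tcp_rot: [3.141, -0.001, 1.864]
contact_force: [4.8, 3.5, 0.2]
opening: 0.331
grasp_force: 2.3
```

```bash
python3 m.py 573.5 -2.9
```

```text
t 26.12 Ftool x,y,z,Mz [ 1.7   5.47  0.38 -0.03] Fy [5.6 5.2 5.6] pos [566.66   1.35 108.38] yaw 1.8638 open 0.329
offset from axis in tool frame 6.04 -5.32
```

>>> {"op": "carry_out", "data": {"targets": [{"dp": [-0.1,-0.1,0],"yaw": -1},{"dp": [-0.2,-0.2,0],"yaw": -2},{"dp": [-0.2,-0.2,0],"yaw": -2}]}}

```text
clock: 26.55
eef_pos: [566.1, 1.0, 108.3]
tcp_rot: [-3.141, -0.001, 1.899]
contact_force: [3.3, 2.7, 1.3]
opening: 0.33
grasp_force: 1.6
```

```bash
python3 m.py 573.5 -2.9
```

```text
t 26.65 Ftool x,y,z,Mz [ 1.35  3.49  0.77 -0.05] Fy [4.  3.6 2.9] pos [566.09   0.85 108.26] yaw 1.8991 open 0.33
offset from axis in tool frame 5.94 -5.8
```

>>> {"op": "carry_out", "data": {"targets": [{"dp": [-0.1,-0.1,0],"yaw": -1},{"dp": [-0.2,-0.2,0],"yaw": -2},{"dp": [-0.2,-0.2,0],"yaw": -2}]}}

```text
clock: 27.08
eef_pos: [566.3, 0.4, 108.3]
tcp_rot: [-3.142, -0.0, 1.935]
contact_force: [2.8, 3.9, 0.1]
opening: 0.333
grasp_force: 1.7
```

```bash
python3 m.py 573.5 -2.9
```

```text
t 27.18 Ftool x,y,z,Mz [2.51 3.72 0.38 0.02] Fy [4.  4.  3.1] pos [5.6625e+02 3.6000e-01 1.0825e+02] yaw 1.9346 open 0.328
offset from axis in tool frame 5.63 -5.62
```

Force drop at ≈-1.87: the pin is drawing in. Continue gently.

>>> {"op": "carry_out", "data": {"targets": [{"dp": [-0.1,-0.1,0],"yaw": -1},{"dp": [-0.2,-0.2,0],"yaw": -2},{"dp": [-0.2,-0.2,0],"yaw": -2}]}}

```text
clock: 27.6
eef_pos: [566.2, 0.1, 108.3]
tcp_rot: [-3.142, -0.0, 1.97]
contact_force: [2.4, 3.2, 0.1]
opening: 0.331
grasp_force: 1.9
```

```bash
python3 m.py 573.5 -2.9
```

```text
t 27.7 Ftool x,y,z,Mz [ 2.16  4.19 -0.06 -0.02] Fy [3.5 4.4 4.7] pos [5.6617e+02 1.2000e-01 1.0826e+02] yaw 1.9696 open 0.328
offset from axis in tool frame 5.63 -5.58
```

>>> {"op": "carry_out", "data": {"targets": [{"dp": [-0.1,-0.1,0],"yaw": -1},{"dp": [-0.2,-0.2,0],"yaw": -2},{"dp": [-0.2,-0.2,0],"yaw": -2}]}}

```text
clock: 28.12
eef_pos: [565.9, -0.2, 108.2]
tcp_rot: [-3.141, -0.0, 2.005]
contact_force: [2.1, 3.1, -0.9]
opening: 0.332
grasp_force: 1.4
```

```bash
python3 m.py 573.5 -2.9
```

```text
t 28.23 Ftool x,y,z,Mz [ 1.49  3.13  0.25 -0.02] Fy [3.3 3.  3.1] pos [ 5.6578e+02 -3.1000e-01  1.0819e+02] yaw 2.0044 open 0.332
offset from axis in tool frame 5.6 -5.92
```

>>> {"op": "carry_out", "data": {"targets": [{"dp": [-0.1,-0.1,0],"yaw": -1},{"dp": [-0.2,-0.2,0],"yaw": -2},{"dp": [-0.2,-0.2,0],"yaw": -2}]}}

```text
clock: 28.65
eef_pos: [565.6, -0.7, 108.1]
tcp_rot: [-3.141, -0.0, 2.04]
contact_force: [1.0, 0.7, 0.0]
opening: 0.329
grasp_force: 0.2
```

```bash
python3 m.py 573.5 -2.9
```

```text
t 28.75 Ftool x,y,z,Mz [0.21 0.38 0.04 0.01] Fy [ 1.2  0.3 -0.3] pos [565.58  -0.66 108.13] yaw 2.0395 open 0.331
offset from axis in tool frame 5.58 -6.05
```

>>> {"op": "carry_out", "data": {"targets": [{"dp": [-0.1,-0.1,0],"yaw": -1},{"dp": [-0.2,-0.2,0],"yaw": -2},{"dp": [-0.2,-0.2,0],"yaw": -2}]}}

```text
clock: 29.18
eef_pos: [566.0, -0.8, 108.3]
tcp_rot: [3.141, 0.0, 2.075]
contact_force: [1.4, -0.9, -0.6]
opening: 0.326
grasp_force: 0.4
```

```bash
python3 m.py 573.5 -2.9
```

```text
t 29.27 Ftool x,y,z,Mz [-0.7   0.71 -0.77  0.  ] Fy [0.8 1.2 0.1] pos [566.01  -0.75 108.31] yaw 2.0743 open 0.333
offset from axis in tool frame 5.5 -5.53
```

>>> {"op": "carry_out", "data": {"targets": [{"dp": [-0.1,-0.1,0],"yaw": -1},{"dp": [-0.2,-0.2,0],"yaw": -2},{"dp": [-0.2,-0.2,0],"yaw": -2}]}}

```text
clock: 29.7
eef_pos: [565.9, -1.0, 108.3]
tcp_rot: [3.141, 0.0, 2.11]
contact_force: [0.5, -0.0, -0.3]
opening: 0.329
grasp_force: 0.7
```

```bash
python3 m.py 573.5 -2.9
```

```text
t 29.8 Ftool x,y,z,Mz [-0.63  0.92 -0.27 -0.03] Fy [0.4 1.5 0.8] pos [565.88  -1.01 108.3 ] yaw 2.1092 open 0.331
offset from axis in tool frame 5.53 -5.57
```

>>> {"op": "carry_out", "data": {"targets": [{"dp": [-0.1,-0.1,0],"yaw": -1},{"dp": [-0.2,-0.2,0],"yaw": -2},{"dp": [-0.2,-0.2,0],"yaw": -2}]}}

```text
clock: 30.22
eef_pos: [565.8, -1.2, 108.3]
tcp_rot: [3.142, 0.0, 2.145]
contact_force: [0.9, 0.7, -0.4]
opening: 0.33
grasp_force: 0.7
```

```bash
python3 m.py 573.5 -2.9
```

```text
t 30.32 Ftool x,y,z,Mz [-0.93  1.26 -0.12 -0.03] Fy [1.1 1.4 1.3] pos [565.74  -1.25 108.29] yaw 2.1441 open 0.331
offset from axis in tool frame 5.6 -5.63
```

Force fell to ~0.4–1.2 N as it did in the left slot and the dial is now about mid-slot (≈-2.12): caught. Back off, lift, go over the bolt.

>>> {"op": "carry_out", "data": {"targets": [{"dp": [0,2.5,0],"yaw": 0},{"dp": [0,2.5,0],"yaw": 0},{"dp": [0,2.5,-30],"yaw": 0},{"dp": [0,2.5,-60],"yaw": 0},{"dp": [0,2.5,-60],"yaw": 0},{"dp": [0,2.5,-60],"yaw": 0}]}}

```text
clock: 31.12
eef_pos: [567.3, 0.1, 167.6]
tcp_rot: [-3.141, -0.001, 2.144]
contact_force: [-0.1, -0.3, 0.9]
opening: 0.33
grasp_force: 0.0
```

```bash
python3 st.py 565.7 -70.4 168 3.027
```

```text
31.125 [567.251   0.121 167.647] rot [-3.141 -0.001  2.144] F [-0.112 -0.287  0.902] M [0.022 0.051 0.007] q6 -0.575908696923016 tau6 5.77117498323787e-05 open 0.3304341360039103 0.0
dp -58.39635363945484 -39.56657045325914 -0.3533141878533854 yaw -50.574747032119326
```

>>> {"op": "carry_out", "data": {"targets": [{"dp": [-28,-20,0],"yaw": -10},{"dp": [-58.4,-39.6,0],"yaw": -20},{"dp": [-58.4,-39.6,0],"yaw": -30},{"dp": [-58.4,-39.6,0],"yaw": -40},{"dp": [-58.4,-39.6,0],"yaw": -50.6},{"dp": [-58.4,-39.6,0],"yaw": -50.6},{"dp": [-58.4,-39.6,0],"yaw": -50.6}]}}

```text
clock: 32.0
eef_pos: [565.8, -70.3, 167.5]
tcp_rot: [3.142, -0.001, 3.023]
contact_force: [0.2, 0.0, 0.1]
opening: 0.329
grasp_force: 0.0
```

```bash
python3 st.py 565.7 -70.4 105 3.027
python3 - <<'E'
from h import *
f=r.grab_frame("top")[:,:,::-1]; g=r.grab_frame("side")[:,:,::-1]
a=cv2.resize(f[235:325,260:350],(400,400),interpolation=cv2.INTER_CUBIC); b=cv2.resize(g[175:265,245:335],(400,400),interpolation=cv2.INTER_CUBIC)
cv2.imwrite("pics/p3.png",np.hstack([a,b]))
E
```

```text
32.0 [565.822 -70.35  167.534] rot [ 3.142 -0.001  3.023] F [0.161 0.01  0.062] M [0.032 0.053 0.015] q6 -1.5788833194340606 tau6 -0.06984910229220986 open 0.3289224119115343 0.0
dp 0.11515770568204675 -0.06443791434121865 62.534178158955456 yaw -0.2085454730970864
```

View pics/p3.png

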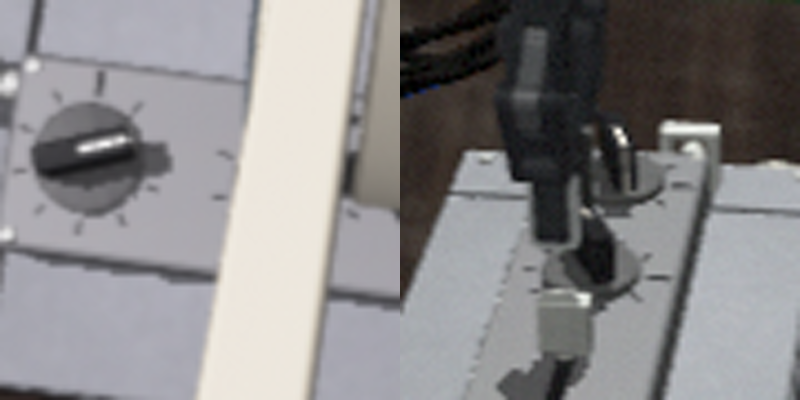

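Left pointer ≈70° clockwise from the long mark (≈1.2 rad), and the fingers are above the handle. Descend around it.

>>> {"op": "carry_out", "data": {"targets": [{"dp": [0,0,25],"yaw": 0},{"dp": [0,0,45],"yaw": 0},{"dp": [0,0,55],"yaw": 0},{"dp": [0,0,62],"yaw": 0},{"dp": [0,0,62],"yaw": 0}]}}

```text
clock: 32.72
eef_pos: [566.3, -70.4, 106.2]
tcp_rot: [3.142, -0.0, 3.027]
contact_force: [-0.0, -0.1, -0.1]
opening: 0.334
grasp_force: 0.0
```

>>> {"op": "carry_out", "data": {"targets": [{"dp": [0,-3,0],"yaw": 0},{"dp": [0,-6,0],"yaw": 0},{"dp": [0,-7,0],"yaw": 0},{"dp": [0,-7,0],"yaw": 0}]}}

```text
clock: 33.22
eef_pos: [565.5, -77.6, 106.5]
tcp_rot: [3.142, 0.0, 3.027]
contact_force: [-0.5, -0.1, -1.4]
opening: 0.331
grasp_force: 0.0
```

```bash
python3 m.py 565.7 -70.4
```

```text
t 33.33 Ftool x,y,z,Mz [-0.13  0.15 -0.36  0.02] Fy [-0.1  0.6 -0. ] pos [565.5  -77.42 106.37] yaw 3.0272 open 0.328
offset from axis in tool frame -0.6 -7.0
```

>>> {"op": "carry_out", "data": {"targets": [{"dp": [0,-1,0],"yaw": 0},{"dp": [0,-2,0],"yaw": 0},{"dp": [0,-2,0],"yaw": 0}]}}

```text
clock: 33.75
eef_pos: [565.3, -79.2, 106.3]
tcp_rot: [3.141, -0.0, 3.027]
contact_force: [1.1, 2.4, -0.2]
opening: 0.333
grasp_force: 1.2
```

```bash
python3 m.py 565.7 -70.4
```

```text
t 33.85 Ftool x,y,z,Mz [-0.1   2.83  0.11 -0.  ] Fy [2.5 2.3 3.7] pos [565.25 -79.23 106.27] yaw 3.0273 open 0.33
offset from axis in tool frame -0.56 -8.83
```

Contact at 2.8 N. Creep through the 3 mm locked stop in small steps.

>>> {"op": "carry_out", "data": {"targets": [{"dp": [0,-0.8,0],"yaw": 0},{"dp": [0,-1.5,0],"yaw": 0},{"dp": [0,-1.5,0],"yaw": 0}]}}

```text
clock: 34.28
eef_pos: [565.1, -81.0, 106.3]
tcp_rot: [-3.142, -0.0, 3.027]
contact_force: [-0.7, 2.5, -0.3]
opening: 0.332
grasp_force: 1.0
```

```bash
python3 m.py 565.7 -70.4
```

```text
t 34.38 Ftool x,y,z,Mz [ 0.4   2.17 -0.47  0.01] Fy [2.4 2.5 1.5] pos [565.06 -80.97 106.27] yaw 3.0273 open 0.331
offset from axis in tool frame -0.57 -10.57
```

>>> {"op": "carry_out", "data": {"targets": [{"dp": [0,-0.8,0],"yaw": 0},{"dp": [0,-1.5,0],"yaw": 0},{"dp": [0,-1.5,0],"yaw": 0}]}}

```text
clock: 34.8
eef_pos: [564.9, -82.5, 106.3]
tcp_rot: [-3.142, -0.0, 3.027]
contact_force: [-0.1, 2.1, -0.0]
opening: 0.333
grasp_force: 1.0
```

```bash
python3 m.py 565.7 -70.4
```

```text
t 34.9 Ftool x,y,z,Mz [ 0.4   1.85  0.23 -0.01] Fy [2.1 1.7 1.8] pos [564.86 -82.45 106.27] yaw 3.0273 open 0.33
offset from axis in tool frame -0.54 -12.06
```

>>> {"op": "carry_out", "data": {"targets": [{"dp": [0,-0.8,0],"yaw": 0},{"dp": [0,-1.5,0],"yaw": 0},{"dp": [0,-1.5,0],"yaw": 0}]}}

```text
clock: 35.33
eef_pos: [564.7, -83.9, 106.3]
tcp_rot: [-3.142, -0.0, 3.027]
contact_force: [-0.6, 1.9, -0.5]
opening: 0.329
grasp_force: 1.0
```

```bash
python3 m.py 565.7 -70.4
```

```text
t 35.42 Ftool x,y,z,Mz [ 0.74  1.73 -0.33 -0.01] Fy [1.8 1.9 1.5] pos [564.71 -83.94 106.28] yaw 3.0274 open 0.33
offset from axis in tool frame -0.56 -13.57
```

>>> {"op": "carry_out", "data": {"targets": [{"dp": [0,-0.8,0],"yaw": 0},{"dp": [0,-1.5,0],"yaw": 0},{"dp": [0,-1.5,0],"yaw": 0}]}}

```text
clock: 35.85
eef_pos: [564.5, -85.4, 106.3]
tcp_rot: [-3.142, -0.0, 3.027]
contact_force: [-0.8, 2.2, 0.1]
opening: 0.331
grasp_force: 1.0
```

```bash
python3 m.py 565.7 -70.4
```

```text
t 35.95 Ftool x,y,z,Mz [0.88 1.81 0.31 0.01] Fy [2.1 1.2 2.1] pos [564.53 -85.42 106.28] yaw 3.0273 open 0.33
offset from axis in tool frame -0.55 -15.06
```

The bolt has passed 3 mm with a steady 1.8 N: unlocked. Draw it on.

>>> {"op": "carry_out", "data": {"targets": [{"dp": [0,-3,0],"yaw": 0},{"dp": [0,-6,0],"yaw": 0},{"dp": [0,-9,0],"yaw": 0},{"dp": [0,-12,0],"yaw": 0},{"dp": [0,-15,0],"yaw": 0},{"dp": [0,-18,0],"yaw": 0},{"dp": [0,-21,0],"yaw": 0},{"dp": [0,-24,0],"yaw": 0},{"dp": [0,-24,0],"yaw": 0}]}}

```text
clock: 37.12
eef_pos: [562.1, -109.7, 106.3]
tcp_rot: [-3.141, 0.001, 3.027]
contact_force: [0.3, 0.6, 0.5]
opening: 0.33
grasp_force: 0.0
```

```bash
python3 m.py 565.7 -70.4
```

```text
t 37.23 Ftool x,y,z,Mz [-0.47  0.36 -0.4   0.02] Fy [0.6 0.4 0. ] pos [ 562.27 -109.6   106.44] yaw 3.0274 open 0.335
offset from axis in tool frame -1.06 -39.34
```

>>> {"op": "carry_out", "data": {"targets": [{"dp": [0,-1,0],"yaw": 0},{"dp": [0,-2,0],"yaw": 0},{"dp": [0,-3,0],"yaw": 0},{"dp": [0,-3,0],"yaw": 0}]}}

```text
clock: 37.78
eef_pos: [561.9, -112.2, 106.4]
tcp_rot: [-3.142, 0.001, 3.027]
contact_force: [2.2, 1.9, 0.6]
opening: 0.331
grasp_force: 1.1
```

```bash
python3 m.py 565.7 -70.4
```

```text
t 37.88 Ftool x,y,z,Mz [-1.45  1.83  0.6  -0.02] Fy [2.1 1.4 2. ] pos [ 561.74 -112.24  106.4 ] yaw 3.0273 open 0.333
offset from axis in tool frame -0.84 -42.02
```

>>> {"op": "carry_out", "data": {"targets": [{"dp": [0,-1,0],"yaw": 0},{"dp": [0,-1.5,0],"yaw": 0},{"dp": [0,-1.5,0],"yaw": 0}]}}

```text
clock: 38.3
eef_pos: [561.5, -113.4, 106.3]
tcp_rot: [3.141, 0.0, 3.027]
contact_force: [2.6, 3.8, 1.1]
opening: 0.334
grasp_force: 2.4
```

```bash
python3 m.py 565.7 -70.4
```

```text
t 38.4 Ftool x,y,z,Mz [-2.16  4.24  0.92 -0.07] Fy [4.1 4.3 4.3] pos [ 561.5  -113.36  106.35] yaw 3.0271 open 0.327
offset from axis in tool frame -0.73 -43.16
```

>>> {"op": "carry_out", "data": {"targets": [{"dp": [0,-0.7,0],"yaw": 0},{"dp": [0,-1.2,0],"yaw": 0},{"dp": [0,-1.2,0],"yaw": 0}]}}

```text
clock: 38.83
eef_pos: [561.5, -113.5, 106.4]
tcp_rot: [3.139, 0.0, 3.027]
contact_force: [4.2, 10.2, 1.4]
opening: 0.33
grasp_force: 5.5
```

```bash
python3 m.py 565.7 -70.4
```

```text
t 38.92 Ftool x,y,z,Mz [-2.39 10.42  0.97 -0.11] Fy [10.6 10.1 10.5] pos [ 561.48 -113.53  106.31] yaw 3.0267 open 0.33
offset from axis in tool frame -0.75 -43.33
```

End stop reached (10 N, tool stalled at ≈35 mm travel). Centre the jaws off the handle and lift clear.

>>> {"op": "carry_out", "data": {"targets": [{"dp": [0,4,0],"yaw": 0},{"dp": [0,8,0],"yaw": 0},{"dp": [0,8,0],"yaw": 0},{"dp": [0,8,-30],"yaw": 0},{"dp": [0,8,-80],"yaw": 0},{"dp": [0,60,-130],"yaw": 0},{"dp": [0,120,-130],"yaw": 0},{"dp": [-150,200,-130],"yaw": 0},{"dp": [0,250,-130],"yaw": 0},{"dp": [0,250,-130],"yaw": 0},{"dp": [0,250,-130],"yaw": 0},{"dp": [0,250,-130],"yaw": 0}]}}

```text
clock: 40.48
eef_pos: [589.7, 133.2, 236.3]
tcp_rot: [-3.141, 0.0, 3.028]
contact_force: [0.5, -0.4, -0.7]
opening: 0.327
grasp_force: 0.0
```

```bash
python3 st.py
python3 - <<'E'
from h import *
f=r.grab_frame("top")[:,:,::-1]; g=r.grab_frame("side")[:,:,::-1]
a=cv2.resize(f[225:325,230:430],(800,400),interpolation=cv2.INTER_CUBIC)[:,:]; b=cv2.resize(g[195:300,220:345],(476,400),interpolation=cv2.INTER_CUBIC)
cv2.imwrite("pics/p4.png",cv2.resize(np.hstack([a,b]),(800,251)))
E
```

```text
40.475 [589.712 133.225 236.27 ] rot [-3.141  0.     3.028] F [ 0.514 -0.396 -0.67 ] M [-0.021 -0.043 -0.001] q6 -1.2369736126629371 tau6 0.03890160005539656 open 0.3267703226457311 0.0
```

View pics/p4.png

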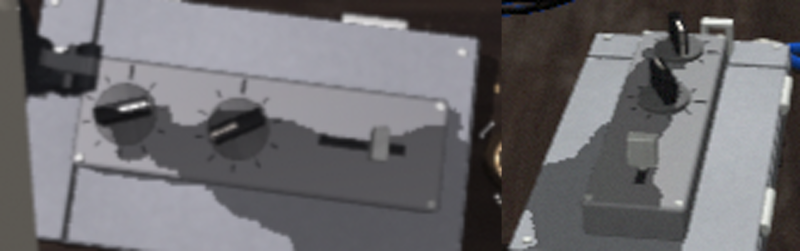

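The handle has moved about 19 px (≈35 mm) along its slot, both dials stand at their catches, and the gripper is clear.

```bash
python3 -c "
from rig import r
print(r.sign_off())"
```

```text
the job is handed in; nothing more can be done
None
```

The safe is unlocked and handed in, though the hand-in returned no verdict: I read the left dial at about 1.24 rad and the right at about -2.12 rad, both caught. The bolt is drawn about 35 mm to its end stop, and the arm is clear of everything.

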